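# Mount the three-hole trimming chuck on the wheel hub

### The arm

A 6-joint arm with a two-finger parallel gripper is mounted at the origin on the work surface; the furniture and walls round the work are solid. World frame = base frame: x ahead of the robot, y to its left, z up, the work surface at z = 0. Lengths are in m, angles in rad, forces in N, time in s.
With the tool pointing down it reaches from about 0.3 to 0.75 m from the base axis. Payload 8.5 kg.
Tool frame: the origin (TCP) lies midway between the tips of the shut fingers; the grasp point (between the pads) lies 19 mm behind it; z points along the fingers, y is the direction in which the jaws open and shut (so a half turn about z gives the same grasp; the last joint's range is limited). The gripper opens to 88 mm and grips with 3 to 60 N. Pads are 18 mm wide; open, the fingers measure 123 mm over their backs; the gripper's body (75 mm by 187 mm) begins 45 mm behind the grasp point.
Start: joints at [0.939, 0.381, 1.297, -0, 1.464, -0.215], TCP at [0.223, 0.503, 0.239] pointing down, gripper open.
Joint ranges: [-3.11, 3.11], [-0.89, 2.33], [0.22, 2.48], [-1.42, 4.56], [0.17, 2.85], [-2.88, 2.88]. Speed limits (rad/s): [2.39, 2.39, 3.14, 3.14, 3.14, 3.14].

### API

Orientations are given as [roll, pitch, yaw] about the fixed x, y, z axes, in that order (R = Rz(yaw) Ry(pitch) Rx(roll)).
In Python, from bench import env, grab_frame gives the robot as it stands.
- The arm moves only by the tool jog_arm, never from a script. Its argument "moves" is a list of rows, each an object with "slide": the shift along the tool's x, y, z in cm, a list of three; "rot": the turn, a rotation vector about the tool's x, y, z in rad, a list of three. A call has exactly 8 rows; each row is the pose to reach, as a shift and turn from the pose measured when the call began, along the tool's axes at that moment; what a row does not reach only later rows make up. A row lasts 1/12 s, in which the tool goes at most 41.7 mm and 7.16 degrees, less where a joint would pass 70% of its speed; a pose out of reach is approached as far as the arm can. A call with a gripper value outside its range is refused whole. "grip" is the opening, from 0 (shut) to 1 (fully open), set as the call begins (left out, the last holds). The fingers move at their own pace and stop on an object; "newtons" is the grip in N (left out, the last holds). Time passes only in rows, so rows that repeat a pose let the fingers close, or fill a call up. It gives the time, the measured TCP pose, the force and the opening at its end, in the units of the state.
- env.get_obs(): the state, without advancing time (a new reading comes with each control period).
- grab_frame(name): name is "scene" or "top" or "wrist"; returns a dict with "pixels" (400x640x3 uint8, red, green, blue), "depth" (400x640 float32, m along the optical axis (not along the pixel's ray), 0 where there is no reading), "camera_matrix" (3x3 intrinsics, pixels), "T" (4x4, takes a point from camera to world coordinates); the wrist camera has in their place "tool_from_camera" (4x4, takes a point from camera to tool coordinates, whose origin is the TCP and whose axes are the flange's). Camera axes: x right, y down, z forward; pixel columns grow to the right and rows downward; lengths in m; the calibration is good to about 2 mm. A picture is of the moment at which its call begins: read the wrist's pose just before it.
- env.job_done(): hands the job in, once; it reports no verdict.
The state is a dict: "clock": time; "qpos": joint angles; "joint_vel": joint speeds; "joint_efforts": joint torques, N m; "ee_pos": TCP position; "ee_rot": TCP orientation; "ft_force": force on the tool from outside, world axes, zero at the start; "wrist_torque": the same for the moment, N m; "opening": opening from 0.0 (shut) to 1.0 (fully open).
Only numpy, scipy, OpenCV 4.12 (cv2) and the standard library are available. Lean on these libraries where they do the work, as an engineer would, in place of code of your own. Each camera call takes 0.05 s, during which the arm holds its last target.

### The job

Get the trimming wheel ready: first take the red dust cap off the hub and stand it upright on the bare table, well clear of the wheel. Then lift the chuck with three holes (yellow column) off its peg on the sloping rack, put it over the hub's spigot and turn it until its holes line up with the three brass studs, so that it sits fully down and flat on the hub, and let go. Do not disturb the other chuck or the bottle and pots standing around.

Things in the scene. Friction and masses are not known exactly. Their poses are not given: they have to be found in the camera images.
- hub_face (a point): Trimming wheel: centre of its steel hub's flat top face (104 mm diameter), 62 mm above the table; z up. Fixed, spindle locked (does not turn); place and turn vary. Three brass studs (8 mm diameter, 13 mm high, top 3 mm tapered) stand on the face on a circle of 40 mm radius, at 0, 120 and 240 degrees from this x axis. The wheel's grey foot is 132 mm in diameter.
- spigot_tip (a point): Centre of the top of the hub's central spigot, 30 mm above the hub face: 23.5 mm diameter, its top 5 mm tapered. Under the dust cap at the start.
- dust_cap_mid (a point): Red dust cap, loose (50 g), at first upright over the spigot, underside on the hub face. The point is on its axis (z), 30 mm above its underside. Skirt 34 mm diameter, 36 mm high, with a 26 mm bore 31 mm deep from below; above it a round grip knob of 22 mm diameter, from 36 to 60 mm above the underside: grip it there.
- rack_face (a point): Sloping plywood rack, fixed, place and turn vary: middle of the board's upper face, 75 mm above the table. z is square off the board, 39 degrees (0.68 rad) from vertical, leaning towards the robot; x up the slope, y along the board. Board 134 (x) by 276 (y) mm, 9 mm lip at the low edge. Pegs stand along z at x = 0, y = +66 and -66 mm: 22 mm diameter, 24 mm long. Two chucks hang on them, flat on the board.
- three_hole_chuck_mid (a point): The chuck to mount, loose (0.25 to 0.5 kg), on either peg, turned anyhow: aluminium disc, 116 mm diameter, 10 mm thick, with a round yellow column (40 mm diameter, grip it) up to 62 mm above the disc's underside. The point is on the axis 31 mm above the underside; z along the column away from the disc; x towards one hole. Blind bore from below: 26 mm diameter, 32 mm deep.
- chuck_hole (a point): Centre of one of the three-hole chuck's holes, at the underside of its disc, 40 mm from the axis along its x. The three holes go through the disc, 12 mm diameter, on a circle of 40 mm radius, 120 degrees apart. Seated, the chuck's middle point is 31 mm above the hub face; resting unaligned on the stud tips, 44 mm.
- four_hole_chuck_mid (a point): The other chuck, which stays on its peg: same sizes, but four holes and a blue column; same kind of point and axes.
- spray_bottle_mid (a point): White spray bottle with a blue trigger head, 71x54x176 mm, loose, standing beside the wheel (a like one at the back of the table is not meant); the point is on the axis of its 54 mm body, 90 mm above the table.
- side_pot_1_mid (a point): Orange pot, 88 mm in diameter, 90 mm high, loose, standing near the wheel; the point is its centre.
- side_pot_0_mid (a point): Whitish pot, 100 mm in diameter, 110 mm high, loose, standing near the wheel; the point is its centre.
Not all that is in view belongs to the job. Leave any green or purple look-alike of the part that bears three_hole_chuck_mid alone.

How it is judged:
By the outcome, as a careful person would: the job done as asked, in the order asked, and still so for the second after the job is handed in, with the robot touching nothing.
It also fails if it takes over 53 s, if anything falls off the work surface, if the arm or the gripper's body presses on something with over 40 N, if the wrist force passes 120 N, or if a joint passes its speed limit or range.

## Working session

There is one attempt and no reset: what is moved stays moved. The work goes in short steps, Python scripts to look and compute and a tool call to move; the robot and the scene stay as the last step left them, time stands still between calls to the robot, and variables do not carry over. Pictures are saved under pics/ and viewed, and the job is handed in when it is done.

Besides the shell and the picture viewer there is one more tool, called after "Request:" as name([rows], argument=value, ...), one row to a line, values as JSON. jog_arm: Moves the arm, as the interface text tells. Its arguments: {"type":"object","properties":{"moves":{"type":"array","items":{"type":"object","properties":{"slide":{"type":"array","items":{"type":"number"}},"rot":{"type":"array","items":{"type":"number"}}}}},"grip":{"type":"number"},"newtons":{"type":"number"}},"required":["moves"]}

```bash
ls; mkdir -p pics
python3 - <<'E'
from bench import env, grab_frame
import cv2,numpy as np,pickle
o=env.get_obs();print({k:np.round(v,3) for k,v in o.items()})
d={}
for n in("scene","top","wrist"):
    f=grab_frame(n);d[n]=f
    cv2.imwrite(f"pics/{n}0.png",f["pixels"][:,:,::-1])
    print(n,f["camera_matrix"].round(1).tolist(),np.round(f.get("T",f.get("tool_from_camera")),3).tolist())
pickle.dump((o,d),open("f0.pkl","wb"))
E
```

```text
pics
{'clock': np.float64(0.0), 'qpos': array([ 0.939,  0.381,  1.298, -0.   ,  1.464, -0.215]), 'joint_vel': array([-0.001,  0.   , -0.   ,  0.   , -0.   , -0.001]), 'joint_efforts': array([ 1.0000e-03, -4.3794e+01, -2.2455e+01,  7.1000e-02,  3.5000e-02,
       -0.0000e+00]), 'ee_pos': array([0.222, 0.503, 0.238]), 'ee_rot': array([-3.14 , -0.   ,  2.725]), 'ft_force': array([ 0.061,  0.212, -0.597]), 'wrist_torque': array([-0.026, -0.001,  0.015]), 'opening': np.float64(0.997)}
scene [[426.3, 0.0, 320.3], [0.0, 426.3, 198.8], [0.0, 0.0, 1.0]] [[0.497, -0.478, 0.724, -0.299], [-0.868, -0.292, 0.402, -0.427], [0.019, -0.828, -0.56, 0.671], [0.0, 0.0, 0.0, 1.0]]
top [[364.8, 0.0, 313.7], [0.0, 364.8, 197.9], [0.0, 0.0, 1.0]] [[-0.001, -0.997, 0.081, 0.402], [-1.0, 0.002, 0.014, -0.003], [-0.014, -0.081, -0.997, 1.153], [0.0, 0.0, 0.0, 1.0]]
wrist [[296.8, 0.0, 325.0], [0.0, 296.8, 198.7], [0.0, 0.0, 1.0]] [[-0.001, -0.96, -0.28, 0.073], [1.0, -0.0, -0.001, -0.0], [0.001, -0.28, 0.96, -0.146], [0.0, 0.0, 0.0, 1.0]]
```

View pics/scene0.png

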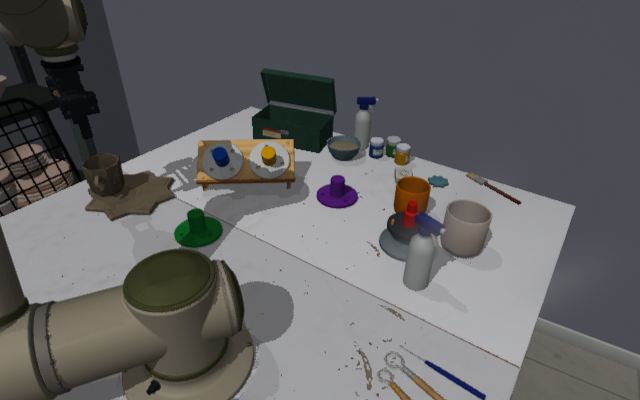

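View pics/top0.png

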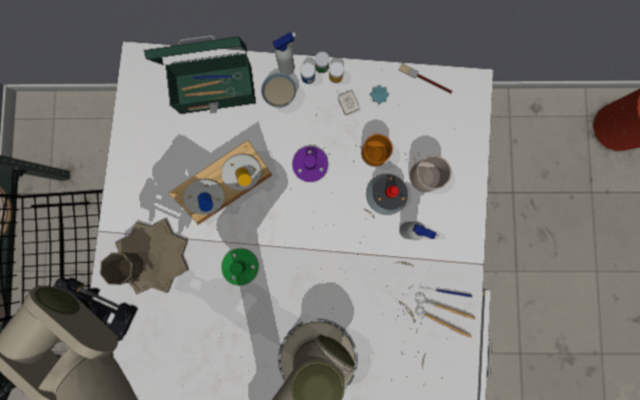

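View pics/wrist0.png

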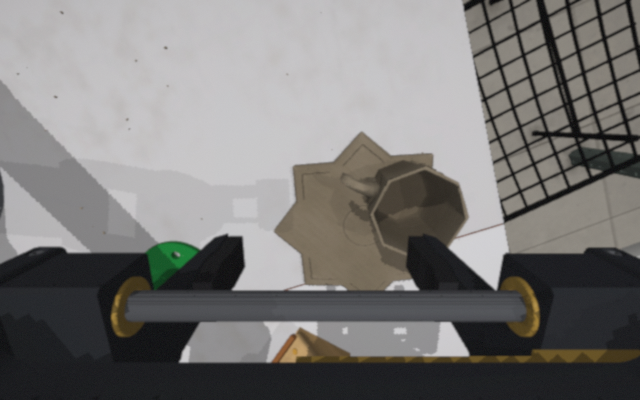

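Candidates in the top view: the yellow-column chuck on the rack at (243,177) is the one I want. The blue four-hole chuck at (205,200), the purple look-alike at (310,163) and the green look-alike at (240,266) are not. The red cap is at (392,191); the bottle beside the wheel is at (420,231), and the one at (284,50) is not meant. I'll check with close crops and positions.

```bash
cat > h.py <<'E'
import cv2,numpy as np,pickle
from scipy.spatial.transform import Rotation as R
def cloud(f,T=None):
    K=f["camera_matrix"];d=f["depth"];v,u=np.mgrid[0:400,0:640]
    P=np.stack([(u-K[0,2])/K[0,0]*d,(v-K[1,2])/K[1,1]*d,d],-1)
    T=f["T"] if T is None else T
    W=P@T[:3,:3].T+T[:3,3]; W[d<=0]=np.nan
    return W
def toolT(o):
    T=np.eye(4);T[:3,:3]=R.from_euler('xyz',o["ee_rot"]).as_matrix();T[:3,3]=o["ee_pos"];return T
def wcloud(o,f): return cloud(f,toolT(o)@f["tool_from_camera"])
def px(f,P,T=None):
    T=f["T"] if T is None else T
    C=(np.atleast_2d(P)-T[:3,3])@T[:3,:3]
    K=f["camera_matrix"]
    return np.c_[C[:,0]/C[:,2]*K[0,0]+K[0,2],C[:,1]/C[:,2]*K[1,1]+K[1,2]]
def delta(o,pos,Rm):
    """slide cm, rotvec in tool frame to reach pos/Rm"""
    T=toolT(o);return (T[:3,:3].T@(np.array(pos)-T[:3,3])*100).round(2), R.from_matrix(T[:3,:3].T@Rm).as_rotvec().round(3)
E
python3 - <<'E'
from h import *
o,d=pickle.load(open("f0.pkl","rb"))
for n,b in(("top",(160,130,280,235)),("top",(355,125,465,250)),("scene",(190,130,310,200)),("scene",(370,165,500,300))):
    a=d[n]["pixels"][b[1]:b[3],b[0]:b[2],::-1];s=min(390/a.shape[1],290/a.shape[0])
    a=cv2.resize(a,None,fx=s,fy=s,interpolation=cv2.INTER_CUBIC)
    c=np.zeros((295,395,3),np.uint8);c[:a.shape[0],:a.shape[1]]=a
    globals().setdefault("L",[]).append(c)
cv2.imwrite("pics/crop0.png",np.vstack([np.hstack(L[:2]),np.hstack(L[2:])]))
for n in("top","scene"):
    f=d[n];W=cloud(f);hsv=cv2.cvtColor(f["pixels"],cv2.COLOR_RGB2HSV);h,s,v=hsv[...,0].astype(int),hsv[...,1],hsv[...,2]
    z=W[...,2]
    for nm,m in dict(red=((h<5)|(h>175))&(s>170)&(v>80),yel=(h>18)&(h<32)&(s>150)&(v>90),blue=(h>105)&(h<128)&(s>150),pur=(h>130)&(h<160)&(s>120),green=(h>50)&(h<80)&(s>150),orange=(h>6)&(h<17)&(s>180)).items():
        m=m&np.isfinite(z)&(z>0.0)
        k,lab,st,ce=cv2.connectedComponentsWithStats(m.astype(np.uint8))
        for i in range(1,k):
            if st[i,4]>25:
                p=W[lab==i];print(n,nm,ce[i].round(),st[i,4],"med",np.median(p,0).round(3),"zmax",np.percentile(p[:,2],97).round(3), "min",p.min(0).round(3),"max",p.max(0).round(3))
E
```

```text
top red [392. 191.] 119 med [ 0.505 -0.213  0.101] zmax 0.124 min [ 0.493 -0.242  0.058] max [ 0.523 -0.2    0.124]
top yel [335.  79.] 31 med [ 0.872 -0.056  0.023] zmax 0.038 min [ 0.87  -0.073  0.011] max [ 0.879 -0.04   0.041]
top yel [243. 177.] 195 med [0.546 0.213 0.12 ] zmax 0.132 min [0.524 0.193 0.097] max [0.576 0.237 0.136]
top blue [283.  41.] 180 med [0.921 0.096 0.174] zmax 0.178 min [0.906 0.07  0.144] max [0.945 0.121 0.18 ]
top blue [212.  76.] 70 med [0.891 0.343 0.011] zmax 0.015 min [0.887 0.283 0.004] max [0.896 0.4   0.016]
top blue [205. 202.] 198 med [0.475 0.322 0.12 ] zmax 0.131 min [0.452 0.303 0.075] max [0.503 0.348 0.136]
top blue [423. 231.] 137 med [ 0.393 -0.28   0.175] zmax 0.178 min [ 0.377 -0.309  0.154] max [ 0.409 -0.257  0.178]
top pur [310. 164.] 873 med [0.602 0.024 0.01 ] zmax 0.063 min [ 0.551 -0.03   0.002] max [0.658 0.078 0.066]
top green [239. 266.] 895 med [0.285 0.238 0.01 ] zmax 0.063 min [0.228 0.188 0.002] max [0.336 0.298 0.068]
top orange [376. 150.] 635 med [ 0.645 -0.184  0.017] zmax 0.089 min [ 0.593 -0.218  0.   ] max [ 0.679
[... 800 characters left out ...]
0.132]
scene blue [456. 380.] 285 med [ 0.198 -0.428  0.008] zmax 0.012 min [ 0.187 -0.474  0.003] max [ 0.209 -0.368  0.012]
scene pur [337. 194.] 873 med [0.588 0.012 0.011] zmax 0.062 min [ 0.544 -0.037  0.   ] max [0.657 0.077 0.064]
scene green [390. 151.] 48 med [ 0.905 -0.015  0.021] zmax 0.037 min [ 0.898 -0.027  0.002] max [ 0.91  -0.005  0.038]
scene green [197. 230.] 1222 med [0.268 0.228 0.01 ] zmax 0.062 min [0.223 0.182 0.001] max [0.335 0.297 0.064]
scene orange [411. 193.] 943 med [ 0.614 -0.177  0.069] zmax 0.09 min [ 0.511 -0.235  0.016] max [ 0.681 -0.141  0.125]
scene orange [244. 181.] 171 med [0.485 0.254 0.039] zmax 0.042 min [0.413 0.14  0.034] max [0.562 0.364 0.044]
```

View pics/crop0.png

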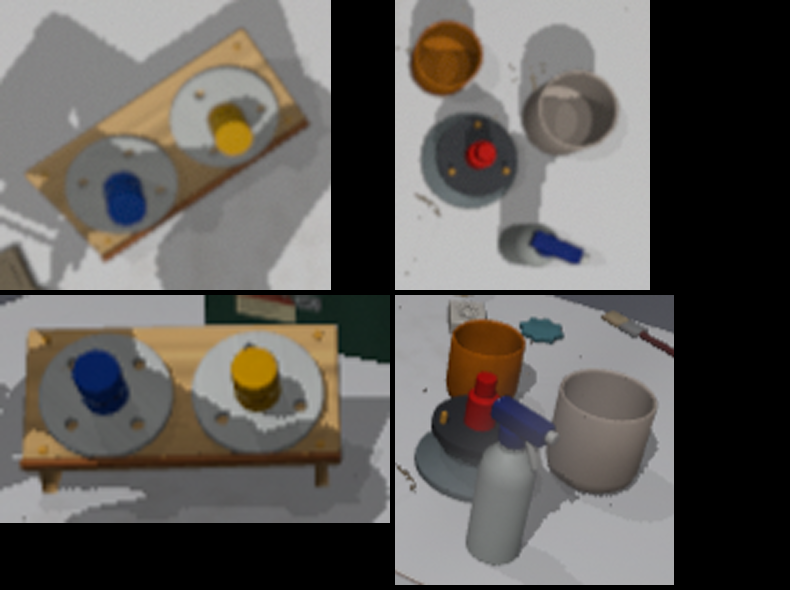

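Crops confirm: yellow column with three holes on the right peg; the hub has three brass studs, with the cap in the middle. Now precise poses.

```bash
cat > m.py <<'E'
from h import *
from scipy.optimize import least_squares
o,d=pickle.load(open("f0.pkl","rb"))
# rack
for n in("top","scene"):
    f=d[n];W=cloud(f)
    B=[]
    reg=(W[...,0]>.38)&(W[...,0]<.66)&(W[...,1]>.1)&(W[...,1]<.42)&(W[...,2]>.03)&(W[...,2]<.16)
    P=W[reg]
    nz=np.array([0,0,1.])
    # ransac plane on board; nominal tilt
    best=0;rng=np.random.default_rng(0)
    for _ in range(3000):
        a,b,c=P[rng.choice(len(P),3,False)];nn=np.cross(b-a,c-a);l=np.linalg.norm(nn)
        if l<1e-6: continue
        nn/=l;nn*=np.sign(nn[2])
        if abs(nn[2]-np.cos(.68))>.06 or nn[0]>0: continue
        k=(abs((P-a)@nn)<.002).sum()
        if k>best: best=k;bn=nn;ba=a
    q=P[abs((P-ba)@bn)<.003];m=q.mean(0);bn=np.linalg.svd(q-m)[2][2];bn*=np.sign(bn[2])
    print(n,"plane n",bn.round(3),"tilt",np.arccos(bn[2]).round(3),"az",np.arctan2(-bn[1],-bn[0]).round(3),"npts",len(q),"pt",m.round(4))
    hsv=cv2.cvtColor(f["pixels"],cv2.COLOR_RGB2HSV);h,s,v=hsv[...,0].astype(int),hsv[...,1],hsv[...,2]
    az=np.arctan2(-bn[1],-bn[0]);t=.68
    zr=np.array([-np.sin(t)*np.cos(az),-np.sin(t)*np.sin(az),np.cos(t)])
    xr=np.array([np.cos(t)*np.cos(az),np.cos(t)*np.sin(az),np.sin(t)]);yr=np.cross(zr,xr)
    for nm,mk in dict(yel=(h>18)&(h<32)&(s>150)&(v>90),blue=(h>105)&(h<128)&(s>150)).items():
        p=W[mk&reg];hh=p@zr;top=np.percentile(hh,97)
        uv=np.c_[p@xr,p@yr]
        side=hh<top-.006
        tp=uv[~side];
        r=least_squares(lambda c:np.hypot(*(uv[side]-c).T)-.02,uv.mean(0)+[.005,0],loss='soft_l1',f_scale=.002).x
        c=np.mean(tp,0)
        print(nm,"top plane h-rel-board-ish",(top-m@zr).round(4),"topcentroid world@31mm",(c[0]*xr+c[1]*yr+(top-.031)*zr).round(4),"cylfit",(r[0]*xr+r[1]*yr+(top-.031)*zr).round(4), side.sum())
    # hub: face points
    z=W[...,2];near=(abs(W[...,0]-.5)<.09)&(abs(W[...,1]+.215)<.09)
    face=near&(abs(z-.062)<.004)
    p=W[face][:,:2]
    print("face centroid",p.mean(0).round(4),"bbox mid",((p.min(0)+p.max(0))/2).round(4),(p.max(0)-p.min(0)).round(3))
    red=((h<5)|(h>175))&(s>170)&(v>80)&near
    p=W[red];
    def res(c): 
        rr=np.where(p[:,2]>.1,.011,.017);return np.hypot(*(p[:,:2]-c).T)-rr
    sel=(p[:,2]<.118)
    p=p[sel];print("cap cyl",least_squares(res,p[:,:2].mean(0),loss='soft_l1',f_scale=.002).x.round(4))
    br=near&(h>8)&(h<28)&(s>90)&(z>.05)&(z<.09)
    k,lab,st,ce=cv2.connectedComponentsWithStats(br.astype(np.uint8))
    for i in range(1,k):
        if st[i,4]>=3:
            q=W[lab==i];print("stud",ce[i].round(1),st[i,4],np.median(q,0).round(4))
    # bottle & pots
    for nm,c0,zz,rad in(("bottle",(.39,-.275),(.03,.11),.027),("orange",(.645,-.18),(.06,.095),.044),("white",(.56,-.33),(.08,.115),.05)):
        g=(np.hypot(W[...,0]-c0[0],W[...,1]-c0[1])<.09)&(z>zz[0])&(z<zz[1]);q=W[g][:,:2]
        if len(q)>5:
            print(nm,least_squares(lambda c:np.hypot(*(q-c).T)-rad,c0,loss='soft_l1',f_scale=.002).x.round(4),len(q))
E
python3 m.py
```

```text
top plane n [-0.523 -0.352  0.777] tilt 0.681 az 0.592 npts 1696 pt [0.5292 0.2809 0.08  ]
yel top plane h-rel-board-ish 0.0549 topcentroid world@31mm [0.5547 0.2194 0.1001] cylfit [0.5535 0.219  0.099 ] 67
blue top plane h-rel-board-ish 0.0551 topcentroid world@31mm [0.482  0.3281 0.1007] cylfit [0.4795 0.3285 0.0992] 82
face centroid [ 0.5097 -0.2177] bbox mid [ 0.5011 -0.2353] [0.177 0.139]
cap cyl [ 0.5099 -0.2172]
stud [390.3 178.3] 10 [ 0.5488 -0.2172  0.0692]
stud [379.  198.8] 10 [ 0.4868 -0.182   0.072 ]
stud [402.5 198.2] 10 [ 0.489  -0.2512  0.0741]
bottle [ 0.3969 -0.2802] 160
orange [ 0.6361 -0.1767] 257
white [ 0.5627 -0.3324] 348
scene plane n [-0.519 -0.355  0.777] tilt 0.68 az 0.6 npts 1715 pt [0.521  0.2731 0.0732]
yel top plane h-rel-board-ish 0.0557 topcentroid world@31mm [0.5512 0.215  0.0987] cylfit [0.5527 0.2167 0.1004] 17
blue top plane h-rel-board-ish 0.0552 topcentroid world@31mm [0.4774 0.3236 0.0983] cylfit [0.4788 0.3249 0.0998] 108
face centroid [ 0.4892 -0.2081] bbox mid [ 0.5037 -0.2368] [0.098 0.136]
cap cyl [ 0.5084 -0.2202]
stud [402. 211.] 3 [ 0.5465 -0.1882  0.0624]
stud [392.3 221.4] 21 [ 0.4846 -0.1866  0.0682]
bottle [ 0.3946 -0.2832] 860
orange [ 0.6345 -0.1819] 670
white [ 0.5604 -0.3377] 1046
```

Request:
jog_arm([
  {"slide": [-55.4,-54.3,-6],"rot": [0,0,1.825]},
  {"slide": [-55.4,-54.3,-6],"rot": [0,0,1.825]},
  {"slide": [-55.4,-54.3,-6],"rot": [0,0,1.825]},
  {"slide": [-55.4,-54.3,-6],"rot": [0,0,1.825]},
  {"slide": [-55.4,-54.3,-6],"rot": [0,0,1.825]},
  {"slide": [-55.4,-54.3,-6],"rot": [0,0,1.825]},
  {"slide": [-55.4,-54.3,-6],"rot": [0,0,1.825]},
  {"slide": [-55.4,-54.3,-6],"rot": [0,0,1.825]},
])

```text
clock: 0.82
ee_pos: [0.3455, 0.1922, 0.2646]
ee_rot: [-3.141, 0.001, 1.719]
ft_force: [1.0, 0.6, -0.3]
opening: 1.001
```

Request:
jog_arm([
  {"slide": [-43,10.1,-3.5],"rot": [0,0,0.82]},
  {"slide": [-43,10.1,-3.5],"rot": [0,0,0.82]},
  {"slide": [-43,10.1,-3.5],"rot": [0,0,0.82]},
  {"slide": [-43,10.1,-3.5],"rot": [0,0,0.82]},
  {"slide": [-43,10.1,-3.5],"rot": [0,0,0.82]},
  {"slide": [-43,10.1,-3.5],"rot": [0,0,0.82]},
  {"slide": [-43,10.1,-3.5],"rot": [0,0,0.82]},
  {"slide": [-43,10.1,-3.5],"rot": [0,0,0.82]},
])

```text
clock: 1.48
ee_pos: [0.4681, -0.117, 0.291]
ee_rot: [3.141, 0.0, 0.894]
ft_force: [0.5, 0.1, 0.3]
opening: 1.002
```

Run:
```python
from h import *
from bench import env
o=env.get_obs();print(o["clock"],o["ee_pos"].round(4),o["ee_rot"].round(3),o["joint_vel"].round(2),o["qpos"].round(2))
Rt=R.from_euler('xyz',[np.pi,0,.9]).as_matrix()
print(delta(o,[.509,-.2185,.26],Rt))
```

```text
1.4833 [ 0.4681 -0.117   0.291 ] [3.141 0.    0.894] [-0.72  0.49 -0.76  0.    0.27 -0.83] [-0.49  0.23  1.37 -0.    1.54  0.19]
(array([-5.35,  9.55,  3.11]), array([ 0.   ,  0.   , -0.006]))
```

Request:
jog_arm([
  {"slide": [-2.5,4.5,1],"rot": [0,0,0]},
  {"slide": [-5.3,9.5,2],"rot": [0,0,0]},
  {"slide": [-5.3,9.5,2],"rot": [0,0,0]},
  {"slide": [-5.3,9.5,2],"rot": [0,0,0]},
  {"slide": [-5.3,9.5,2],"rot": [0,0,0]},
  {"slide": [-5.3,9.5,2],"rot": [0,0,0]},
  {"slide": [-5.3,9.5,2],"rot": [0,0,0]},
  {"slide": [-5.3,9.5,2],"rot": [0,0,0]},
])

```text
clock: 2.15
ee_pos: [0.5088, -0.2167, 0.2718]
ee_rot: [3.141, 0.0, 0.895]
ft_force: [0.7, -0.9, -0.4]
opening: 0.996
```

```bash
cat > look.py <<'E'
import sys
from h import *
from bench import env, grab_frame
n=sys.argv[1]; c=sys.argv[2] if len(sys.argv)>2 else "wrist"
o=env.get_obs();f=grab_frame(c)
pickle.dump((o,f),open(n+".pkl","wb"));cv2.imwrite(f"pics/{n}.png",f["pixels"][:,:,::-1])
print(o["clock"],o["ee_pos"].round(4),o["ee_rot"].round(3),o["joint_vel"].round(2),o["ft_force"].round(1),o["opening"])
E
python3 look.py w1
```

```text
2.15 [ 0.5088 -0.2167  0.2718] [3.141 0.    0.895] [-0.  0. -0. -0. -0. -0.] [ 0.7 -0.9 -0.4] 0.99636505937671
```

View pics/w1.png

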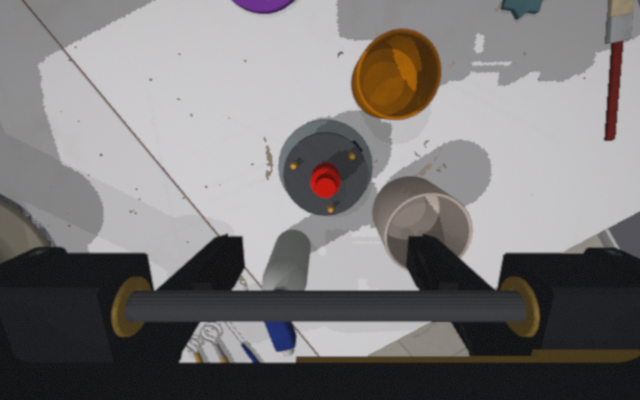

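Wrist view: red cap at (325,181), studs at (294,166), (351,156) and (331,209); the bottle is lower left, the white pot lower right.

```bash
cat > hub.py <<'E'
import sys
from h import *
from scipy.optimize import least_squares
o,f=pickle.load(open(sys.argv[1]+".pkl","rb"))
T=toolT(o)@f["tool_from_camera"];W=wcloud(o,f);z=W[...,2]
hsv=cv2.cvtColor(f["pixels"],cv2.COLOR_RGB2HSV);h,s,v=hsv[...,0].astype(int),hsv[...,1],hsv[...,2]
near=np.hypot(W[...,0]-.509,W[...,1]+.2185)<.07
br=near&(h>8)&(h<28)&(s>90)&(z>.05)&(z<.09)
k,lab,st,ce=cv2.connectedComponentsWithStats(br.astype(np.uint8))
S=[]
K=f["camera_matrix"]
for i in range(1,k):
    if st[i,4]>=6:
        q=W[lab==i];u,vv=ce[i]
        # ray at z=.069 (stud body mid)
        r=T[:3,:3]@[(u-K[0,2])/K[0,0],(vv-K[1,2])/K[1,1],1];p=T[:3,3]+r*(.0705-T[2,3])/r[2]
        print("stud",ce[i].round(1),st[i,4],np.median(q,0).round(4),"ray",p.round(4));S.append(p[:2])
S=np.array(S)
if len(S)>=2:
    a0=np.sort(np.arctan2(*(S-[.509,-.2185]).T[::-1]))
    def res(x):
        r=[]
        for s_ in S:
            ang=x[2]+np.arange(3)*2*np.pi/3
            D=s_-x[:2]-.04*np.c_[np.cos(ang),np.sin(ang)]
            r+=list(D[np.argmin((D**2).sum(1))])
        return r
    b=min((least_squares(res,[.509,-.2185,a]) for a in np.arange(-1,1.1,.25)),key=lambda q:q.cost)
    print("studfit",b.x.round(4),"res mm",(np.array(b.fun)*1000).round(1))
face=near&(abs(z-.062)<.005)&(s<60);
cn,_=cv2.findContours(cv2.morphologyEx(face.astype(np.uint8),cv2.MORPH_CLOSE,np.ones((9,9))),cv2.RETR_EXTERNAL,cv2.CHAIN_APPROX_NONE)
c=max(cn,key=cv2.contourArea)[:,0];p=W[c[:,1],c[:,0]][:,:2];p=p[np.isfinite(p).all(1)]
print("facefit",least_squares(lambda c:np.hypot(*(p-c).T)-.052,[.509,-.2185],loss='soft_l1',f_scale=.001).x.round(4),"z",np.median(z[face]).round(4))
red=((h<5)|(h>175))&(s>150)&near
if red.sum()>20:
    zt=np.percentile(z[red],97);top=red&(z>zt-.004);vv,u=np.nonzero(top)
    print("cap top",W[top].mean(0).round(4),"px",u.mean(),vv.mean(),top.sum(),"zt",zt)
    q=W[red&(z<zt-.004)];print("cyl",least_squares(lambda c:np.hypot(*(q[:,:2]-c).T)-np.where(q[:,2]>.098,.011,.017),[.509,-.2185],loss='soft_l1',f_scale=.001).x.round(4))
E
python3 hub.py w1
```

```text
stud [351.4 155.7] 48 [ 0.5458 -0.2174  0.0733] ray [ 0.5458 -0.2181  0.0705]
stud [293.4 165.3] 47 [ 0.4861 -0.1841  0.0733] ray [ 0.4856 -0.1843  0.0705]
stud [330.1 208.3] 49 [ 0.4865 -0.2528  0.0726] ray [ 0.4862 -0.2532  0.0705]
studfit [ 0.5059 -0.2186  0.0094] res mm [-0.   0.   0.1 -0.2 -0.   0.2]
facefit [ 0.5064 -0.2188] z 0.0621
cap top [ 0.5066 -0.2184  0.1219] px 325.4985250737463 186.96165191740414 339 zt 0.12302011675502621
cyl [ 0.5063 -0.2188]
```

Request:
jog_arm([
  {"slide": [-0.3,-0.1,3.5],"rot": [0,0,0]},
  {"slide": [-0.3,-0.1,7],"rot": [0,0,0]},
  {"slide": [-0.3,-0.1,10.5],"rot": [0,0,0]},
  {"slide": [-0.3,-0.1,13.5],"rot": [0,0,0]},
  {"slide": [-0.3,-0.1,15.5],"rot": [0,0,0]},
  {"slide": [-0.3,-0.1,16.5],"rot": [0,0,0]},
  {"slide": [-0.3,-0.1,17],"rot": [0,0,0]},
  {"slide": [-0.3,-0.1,17],"rot": [0,0,0]},
])

```text
clock: 2.87
ee_pos: [0.5064, -0.2185, 0.1018]
ee_rot: [3.141, 0.0, 0.896]
ft_force: [0.3, -0.5, 0.6]
opening: 1.0
```

Request:
jog_arm([
  {"slide": [0,0,0],"rot": [0,0,0]},
  {"slide": [0,0,0],"rot": [0,0,0]},
  {"slide": [0,0,0],"rot": [0,0,0]},
  {"slide": [0,0,0],"rot": [0,0,0]},
  {"slide": [0,0,0],"rot": [0,0,0]},
  {"slide": [0,0,0],"rot": [0,0,0]},
  {"slide": [0,0,0],"rot": [0,0,0]},
  {"slide": [0,0,0],"rot": [0,0,0]},
], grip=0.1, newtons=20)

```text
clock: 3.53
ee_pos: [0.5064, -0.2185, 0.1019]
ee_rot: [3.141, 0.0, 0.896]
ft_force: [-0.1, -0.0, -0.9]
opening: 0.42
```

Request:
jog_arm([
  {"slide": [0,0,0],"rot": [0,0,0]},
  {"slide": [0,0,0],"rot": [0,0,0]},
  {"slide": [0,0,0],"rot": [0,0,0]},
  {"slide": [0,0,0],"rot": [0,0,0]},
  {"slide": [0,0,-1],"rot": [0,0,0]},
  {"slide": [0,0,-3],"rot": [0,0,0]},
  {"slide": [0,0,-5],"rot": [0,0,0]},
  {"slide": [0,0,-6],"rot": [0,0,0]},
])

```text
clock: 4.2
ee_pos: [0.507, -0.2188, 0.1646]
ee_rot: [3.137, 0.0, 0.896]
ft_force: [0.5, -0.4, 0.0]
opening: 0.24
```

```bash
python3 look.py w2; python3 -c "
from h import *
o,f=pickle.load(open('w2.pkl','rb'));print(delta(o,[.44,0,.17],R.from_euler('xyz',[np.pi,0,.9]).as_matrix()))"
```

```text
4.2 [ 0.507  -0.2188  0.1646] [3.137 0.    0.896] [-0.   -0.11 -0.14 -0.    0.26  0.  ] [ 0.5 -0.4  0. ] 0.23974334796512203
(array([ 12.9 , -18.9 ,  -0.62]), array([ 0.004,  0.   , -0.004]))
```

View pics/w2.png

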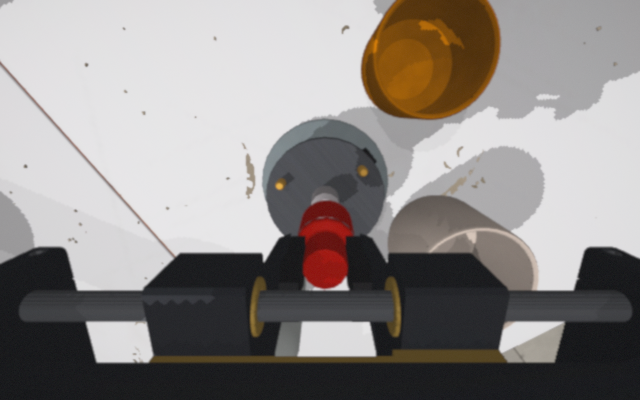

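Cap is held at (325,245), and the bare spigot shows at (325,190). Now carry it to bare table at about (0.44, 0).

Request:
jog_arm([
  {"slide": [1,-1.5,-1],"rot": [0,0,0]},
  {"slide": [3,-4.5,-1],"rot": [0,0,0]},
  {"slide": [5.2,-7.7,-1],"rot": [0,0,0]},
  {"slide": [7.5,-11,0],"rot": [0,0,0]},
  {"slide": [9.7,-14.2,0],"rot": [0.004,0,0]},
  {"slide": [11.6,-17,0],"rot": [0.004,0,0]},
  {"slide": [12.7,-18.6,2],"rot": [0.004,0,0]},
  {"slide": [12.9,-18.9,5],"rot": [0.004,0,0]},
])

```text
clock: 4.92
ee_pos: [0.4403, 0.0022, 0.1154]
ee_rot: [3.135, -0.002, 0.899]
ft_force: [1.3, -0.8, -0.5]
opening: 0.241
```

Request:
jog_arm([
  {"slide": [0,0,2],"rot": [0.005,0,0]},
  {"slide": [0,0,4],"rot": [0.005,0.002,0]},
  {"slide": [0,0,5.5],"rot": [0.005,0.002,0]},
  {"slide": [0,0,6.5],"rot": [0.005,0.002,0]},
  {"slide": [0,0,7],"rot": [0.005,0.002,0]},
  {"slide": [0,0,7.3],"rot": [0.005,0.002,0]},
  {"slide": [0,0,7.4],"rot": [0.005,0.002,0]},
  {"slide": [0,0,7.4],"rot": [0.005,0.002,0]},
])

```text
clock: 5.58
ee_pos: [0.4409, 0.002, 0.0416]
ee_rot: [3.14, -0.004, 0.899]
ft_force: [0.2, -0.9, 0.4]
opening: 0.242
```

Request:
jog_arm([
  {"slide": [0,0,0],"rot": [0,0,0]},
  {"slide": [0,0,0],"rot": [0,0,0]},
  {"slide": [0,0,0],"rot": [0,0,0]},
  {"slide": [0,0,0],"rot": [0,0,0]},
  {"slide": [0,0,0],"rot": [0,0,0]},
  {"slide": [0,0,-0.5],"rot": [0,0,0]},
  {"slide": [0,0,-3],"rot": [0,0,0]},
  {"slide": [0,0,-6],"rot": [0,0,0]},
], grip=0.9)

```text
clock: 6.25
ee_pos: [0.4397, 0.002, 0.1015]
ee_rot: [-3.14, -0.003, 0.899]
ft_force: [0.8, -0.3, 1.0]
opening: 0.826
```

```bash
python3 look.py w3
python3 - <<'E'
from h import *
o,f=pickle.load(open('w3.pkl','rb'));print(o["qpos"].round(3))
W=wcloud(o,f);hsv=cv2.cvtColor(f["pixels"],cv2.COLOR_RGB2HSV)
m=((hsv[...,0]<5)|(hsv[...,0]>175))&(hsv[...,1]>150);z=W[...,2]
print(np.nanpercentile(z[m],[2,97]),W[m&(z>.05)].mean(0))
E
```

```text
6.25 [0.4397 0.002  0.1015] [-3.14e+00 -3.00e-03  8.99e-01] [-0.   -0.66 -0.47 -0.    1.08  0.  ] [ 0.8 -0.3  1. ] 0.8255175960711427
[-0.268  0.361  1.801  0.004  0.981  0.402]
[0.01257723 0.06099177] [0.44192566 0.0034857  0.05933409]
```

View pics/w3.png

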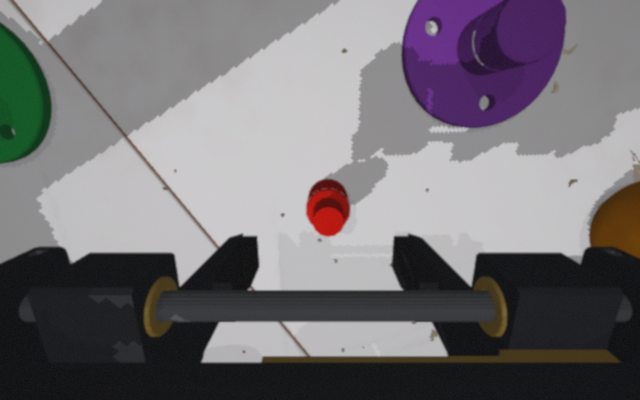

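Cap stands upright at (327,215) with its top at z≈0.061. Next I'll estimate the chuck's turn from the first scene image and plan the grasp orientation.

```bash
cat >> h.py <<'E'
AZ=.596;TL=.68
zr=np.array([-np.sin(TL)*np.cos(AZ),-np.sin(TL)*np.sin(AZ),np.cos(TL)])
xr=np.array([np.cos(TL)*np.cos(AZ),np.cos(TL)*np.sin(AZ),np.sin(TL)]);yr=np.cross(zr,xr)
def toolR(al): # tool at rack, tool x at angle al from xr about zr
    x=np.cos(al)*xr+np.sin(al)*yr;return np.c_[x,np.cross(-zr,x),-zr]
def ray(f,T,u,v,p0,n):
    K=f["camera_matrix"];r=T[:3,:3]@[(u-K[0,2])/K[0,0],(v-K[1,2])/K[1,1],1];return T[:3,3]+r*(((p0-T[:3,3])@n)/(r@n))
E
python3 - <<'E'
from h import *
o,d=pickle.load(open("f0.pkl","rb"));f=d["scene"]
mid=np.array([.552,.2165,.0995]);c=mid-.021*zr
for u,v in((266.6,146),(282.3,163.8),(258.3,167.5)):
    p=ray(f,f["T"],u,v,c,zr)-c;print(np.hypot(p@xr,p@yr).round(4),np.degrees(np.arctan2(p@yr,p@xr)).round(1))
from bench import env
o=env.get_obs()
for al in(1.2,1.57,1.9,2.3):
    print(al,delta(o,mid+.15*zr,toolR(al)))
E
```

```text
0.0387 7.0
0.0428 -114.1
0.0396 133.5
1.2 (array([ 14.73,  -7.52, -10.87]), array([-0.47,  0.51, -0.86]))
1.57 (array([ 14.73,  -7.52, -10.87]), array([-0.574,  0.429, -1.214]))
1.9 (array([ 14.73,  -7.52, -10.87]), array([-0.663,  0.342, -1.529]))
2.3 (array([ 14.73,  -7.52, -10.87]), array([-0.762,  0.216, -1.908]))
```

Run:
```python
from h import *
from bench import env
o=env.get_obs();mid=np.array([.552,.2165,.0995])
print(delta(o,mid+.15*zr,toolR(1.0)))
```

```text
(array([ 14.73,  -7.52, -10.87]), array([-0.411,  0.547, -0.668]))
```

Request:
jog_arm([
  {"slide": [1,-0.5,-3.5],"rot": [-0.04,0.05,-0.07]},
  {"slide": [3,-1.5,-6.5],"rot": [-0.09,0.12,-0.14]},
  {"slide": [5.5,-2.8,-8.5],"rot": [-0.14,0.19,-0.23]},
  {"slide": [8,-4,-10],"rot": [-0.19,0.26,-0.31]},
  {"slide": [10.5,-5.2,-10.9],"rot": [-0.24,0.33,-0.4]},
  {"slide": [12.8,-6.5,-10.9],"rot": [-0.3,0.4,-0.49]},
  {"slide": [14.2,-7.2,-10.9],"rot": [-0.36,0.48,-0.58]},
  {"slide": [14.7,-7.5,-10.9],"rot": [-0.41,0.547,-0.668]},
], grip=1.0)

```text
clock: 6.97
ee_pos: [0.4728, 0.1634, 0.2168]
ee_rot: [2.583, -0.344, 1.658]
ft_force: [-0.1, 0.1, -0.3]
opening: 1.001
```

Request:
jog_arm([
  {"slide": [0,0,0],"rot": [0,0,0]},
  {"slide": [0,0,0],"rot": [0,0,0]},
  {"slide": [0,0,0],"rot": [0,0,0]},
  {"slide": [0,0,0],"rot": [0,0,0]},
  {"slide": [0,0,0],"rot": [0,0,0]},
  {"slide": [0,0,0],"rot": [0,0,0]},
  {"slide": [0,0,0],"rot": [0,0,0]},
  {"slide": [0,0,0],"rot": [0,0,0]},
])

```text
clock: 7.63
ee_pos: [0.4728, 0.1634, 0.2168]
ee_rot: [2.583, -0.344, 1.658]
ft_force: [0.5, 0.2, -0.1]
opening: 1.001
```

```bash
python3 look.py w4
```

```text
7.6333 [0.4728 0.1634 0.2168] [ 2.583 -0.344  1.658] [ 0.  0.  0.  0.  0. -0.] [ 0.5  0.2 -0.1] 1.0010855830982162
```

View pics/w4.png

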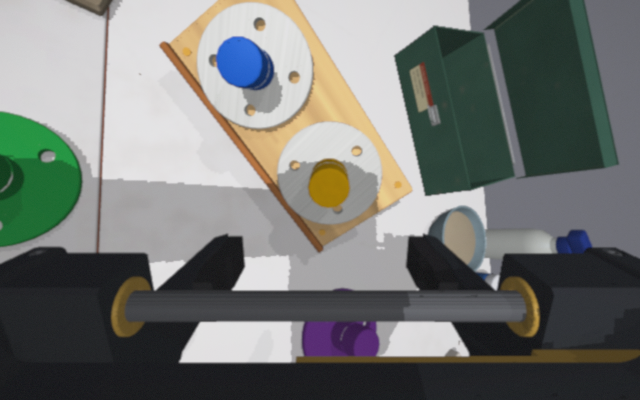

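Wrist view: yellow three-hole chuck with its column at (329,183) and holes at (294,165), (357,151), (337,209). The blue chuck at (243,62) shows four holes, so the choice is right.

```bash
cat > chuck.py <<'E'
import sys
from h import *
from scipy.optimize import least_squares
o,f=pickle.load(open(sys.argv[1]+".pkl","rb"))
T=toolT(o)@f["tool_from_camera"];W=wcloud(o,f);g=f["pixels"]
hsv=cv2.cvtColor(g,cv2.COLOR_RGB2HSV);h,s,v=hsv[...,0].astype(int),hsv[...,1],hsv[...,2]
mid0=np.array([.552,.2165,.0995])
D=W-mid0;hh=D@zr;rr=np.sqrt((D@xr)**2+(D@yr)**2)
disc=(s<60)&(abs(hh+.021)<.006)&(rr<.065)
P=W[disc];m=P.mean(0);n=np.linalg.svd(P-m,full_matrices=False)[2][2];n*=np.sign(n[2])
q=P[abs((P-m)@n)<.002];m=q.mean(0);n=np.linalg.svd(q-m,full_matrices=False)[2][2];n*=np.sign(n[2])
print("n",n.round(4),"tilt",np.arccos(n[2]).round(4),"az",np.arctan2(-n[1],-n[0]).round(4),len(q))
c0=mid0-((mid0-m)@n)*n   # on disc top plane
def uv(p): return np.stack([(p-c0)@xr,(p-c0)@yr],-1)
dm=cv2.morphologyEx(disc.astype(np.uint8),cv2.MORPH_CLOSE,np.ones((15,15)))
c=max(cv2.findContours(dm,cv2.RETR_EXTERNAL,cv2.CHAIN_APPROX_NONE)[0],key=cv2.contourArea)[:,0]
p=np.array([uv(ray(f,T,a,b,c0,n)) for a,b in c])
cf=least_squares(lambda x:np.hypot(*(p-x).T)-.058,[0,0],loss='soft_l1',f_scale=.001);print("disc edge centre uv mm",(cf.x*1000).round(2))
# column top
yel=(h>15)&(h<34)&(s>120)&(rr<.04)
ht=((W-c0)@n);top=yel&(ht>.049)&(ht<.056);vv,u=np.nonzero(top)
pt=np.array([uv(ray(f,T,a,b,c0+.052*n,n)) for a,b in zip(u,vv)]);hull=cv2.convexHull((pt*1e4).astype(np.float32))[:,0]/1e4
(cx,cy),rad=cv2.minEnclosingCircle((pt*1e4).astype(np.float32))
print("col top cen mm",cx/10,cy/10,"rad",rad/10,"mean",(pt.mean(0)*1000).round(2),"height",(np.median(ht[top])*1000).round(1))
# holes: within annulus of disc plane, not disc-coloured
vv,u=np.nonzero(dm)
L=np.array([uv(ray(f,T,a,b,c0,n)) for a,b in zip(u,vv)])
rad_=np.hypot(*(L-cf.x).T)
hm=np.zeros((400,640),np.uint8);k=(rad_>.031)&(rad_<.049);sel=s[vv,u]>70
hm[vv[k&sel],u[k&sel]]=1
hm=cv2.morphologyEx(hm,cv2.MORPH_OPEN,np.ones((2,2)))
n_,lab,st,ce=cv2.connectedComponentsWithStats(hm)
H=[]
for i in range(1,n_):
    if st[i,4]>25:
        w=uv(ray(f,T,*ce[i],c0,n))-cf.x;a=np.degrees(np.arctan2(w[1],w[0]));print("hole",ce[i].round(1),st[i,4],"r",np.hypot(*w).round(4),"ang",a.round(1));H.append(a)
c_=c0+cf.x[0]*xr+cf.x[1]*yr
print("disc top centre",c_.round(4),"mid",(c_+.021*n).round(4))
cv2.imwrite("pics/%s_c.png"%sys.argv[1],cv2.resize(g[100:240,250:410,::-1],None,fx=4,fy=4,interpolation=cv2.INTER_CUBIC))
E
python3 chuck.py w4
```

```text
n [-0.5206 -0.3516  0.778 ] tilt 0.6793 az 0.594 6465
disc edge centre uv mm [-0.4   1.71]
col top cen mm 0.28430705070495604 2.1895320892333983 rad 19.667161560058595 mean [0.09 2.52] height 51.9
hole [357.  151.5] 62 r 0.0395 ang 6.7
hole [295.8 165.6] 57 r 0.0381 ang 129.3
disc top centre [0.5626 0.2258 0.0815] mid [0.5517 0.2184 0.0979]
```

View pics/w4_c.png

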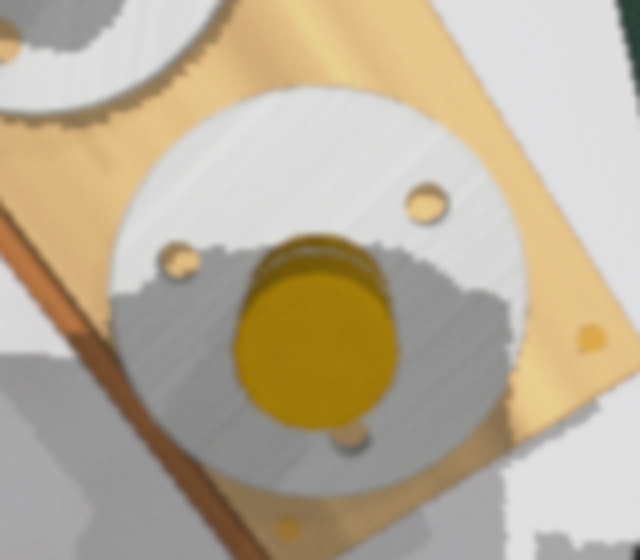

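Run:
```python
from h import *
from bench import env
o,f=pickle.load(open("w4.pkl","rb"));T=toolT(o)@f["tool_from_camera"]
n=np.array([-.5206,-.3516,.778]);n/=np.linalg.norm(n)
c=np.array([.5626,.2258,.0815])+.0003*xr+.0003*yr
for u,v in((356.4,150.8),(294.8,165.2),(338,208.8)):
    w=ray(f,T,u,v,c,n)-c;print(np.hypot(w@xr,w@yr).round(4),np.degrees(np.arctan2(w@yr,w@xr)).round(1))
mid=c+.021*n
print("mid",mid)
o=env.get_obs()
# grasp point at 43mm above underside => TCP 24 mm above underside => mid-7mm
for off in(.07,.03,-.007): print(off,delta(o,mid+off*zr,toolR(1.0)))
Tt=toolT(o)[:3,:3];print("tool z vs -zr",Tt[:,2],-zr, "tool x angle",np.arctan2(Tt[:,0]@yr,Tt[:,0]@xr))
```

```text
0.0392 7.7
0.0391 129.7
0.0409 -110.4
mid [0.55169167 0.21879537 0.0980272 ]
0.07 (array([0.36, 0.12, 8.29]), array([-0.024,  0.026, -0.035]))
0.03 (array([ 0.47,  0.21, 12.29]), array([-0.024,  0.026, -0.035]))
-0.007 (array([ 0.57,  0.3 , 15.98]), array([-0.024,  0.026, -0.035]))
tool z vs -zr [ 0.50279787  0.33088714 -0.79856621] [ 0.52038129  0.35296455 -0.77757272] tool x angle 0.965668523864098
```

Request:
jog_arm([
  {"slide": [0.3,0.1,3],"rot": [-0.024,0.026,-0.035]},
  {"slide": [0.4,0.1,6],"rot": [-0.024,0.026,-0.035]},
  {"slide": [0.5,0.2,9],"rot": [-0.024,0.026,-0.035]},
  {"slide": [0.5,0.2,11.5],"rot": [-0.024,0.026,-0.035]},
  {"slide": [0.5,0.2,13.5],"rot": [-0.024,0.026,-0.035]},
  {"slide": [0.6,0.3,15],"rot": [-0.024,0.026,-0.035]},
  {"slide": [0.6,0.3,15.9],"rot": [-0.024,0.026,-0.035]},
  {"slide": [0.6,0.3,15.9],"rot": [-0.024,0.026,-0.035]},
])

```text
clock: 8.35
ee_pos: [0.5551, 0.2217, 0.0917]
ee_rot: [2.546, -0.347, 1.704]
ft_force: [-0.2, 0.1, -0.7]
opening: 0.999
```

Run:
```python
from h import *
from bench import env
o=env.get_obs();mid=np.array([.5517,.2188,.0980])
print(o["ft_force"].round(1),delta(o,mid-.007*zr,toolR(1.0)),o["joint_vel"].round(2))
```

```text
[-0.2  0.1 -0.7] (array([-0.02,  0.07, -0.07]), array([-0.002, -0.   , -0.   ])) [-0.01 -0.05  0.01 -0.04  0.02  0.04]
```

Request:
jog_arm([
  {"slide": [0,0,0],"rot": [0,0,0]},
  {"slide": [0,0,0],"rot": [0,0,0]},
  {"slide": [0,0,0],"rot": [0,0,0]},
  {"slide": [0,0,0],"rot": [0,0,0]},
  {"slide": [0,0,0],"rot": [0,0,0]},
  {"slide": [0,0,0],"rot": [0,0,0]},
  {"slide": [0,0,0],"rot": [0,0,0]},
  {"slide": [0,0,0],"rot": [0,0,0]},
], grip=0.3, newtons=40)

```text
clock: 9.02
ee_pos: [0.5564, 0.2215, 0.0928]
ee_rot: [2.543, -0.346, 1.704]
ft_force: [2.7, -1.1, 2.4]
opening: 0.44
```

Request:
jog_arm([
  {"slide": [0,0,0],"rot": [0,0,0]},
  {"slide": [0,0,0],"rot": [0,0,0]},
  {"slide": [0,0,-0.3],"rot": [0,0,0]},
  {"slide": [0,0,-1],"rot": [0,0,0]},
  {"slide": [0,0,-2],"rot": [0,0,0]},
  {"slide": [0,0,-3.5],"rot": [0,0,0]},
  {"slide": [0,0,-5.5],"rot": [0,0,0]},
  {"slide": [0,0,-7],"rot": [0,0,0]},
])

```text
clock: 9.68
ee_pos: [0.5183, 0.1966, 0.1471]
ee_rot: [2.545, -0.346, 1.703]
ft_force: [-0.2, -0.2, -2.3]
opening: 0.436
```

```bash
python3 look.py w5;python3 - <<'E'
from h import *
o,f=pickle.load(open("w5.pkl","rb"));print(o["qpos"].round(2))
for p in ([.46,.0,.22],[.506,-.2186,.19]): print(delta(o,p,R.from_euler('xyz',[np.pi,0,.852]).as_matrix()))
E
```

```text
9.6833 [0.5183 0.1966 0.1471] [ 2.545 -0.346  1.703] [-0.17 -0.4   0.09 -0.4   0.29  0.34] [-0.2 -0.2 -2.3] 0.4356627003682485
[-0.02  0.33  1.91  0.88  0.49 -0.76]
(array([-15.13,   0.48, -15.63]), array([ 0.408, -0.562,  0.715]))
(array([-37.1 ,   4.53, -18.61]), array([ 0.408, -0.562,  0.715]))
```

View pics/w5.png

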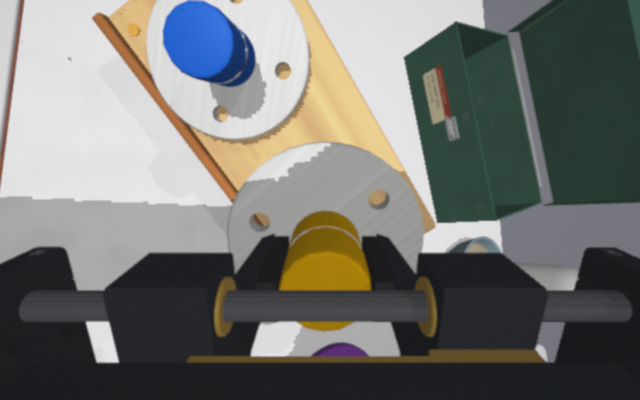

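Chuck is held off the peg (column (325,270), holes (378,197) and (259,221)). I'll measure the chuck in the tool frame.

```bash
cat > held.py <<'E'
import sys
from h import *
from scipy.optimize import least_squares
o,f=pickle.load(open(sys.argv[1]+".pkl","rb"))
T=f["tool_from_camera"];W=cloud(f,T);g=f["pixels"]
hsv=cv2.cvtColor(g,cv2.COLOR_RGB2HSV);s=hsv[...,1]
rr=np.hypot(W[...,0],W[...,1]);z=W[...,2]
m=(s<60)&(rr<.066)&(abs(z-.014)<.012)&(W[...,0]>0.0)&(np.arange(400)[:,None]<250)
P=W[m];c=P.mean(0)
for t in(.004,.002,.0015):
    n=np.linalg.svd(P-c,full_matrices=False)[2][2];q=P[abs((P-c)@n)<t];c=q.mean(0)
n=np.linalg.svd(q-c,full_matrices=False)[2][2];n*=np.sign(n[2])
print("disc normal in tool (want 0,0,1)",n.round(4),"z at axis",(c[2]-(n[0]*-c[0]+n[1]*-c[1])/n[2]).round(4),len(q))
zc=c[2]+(n[0]*c[0]+n[1]*c[1])/n[2]
p0=np.array([0,0,zc])
dm=cv2.morphologyEx(m.astype(np.uint8),cv2.MORPH_OPEN,np.ones((3,3)))
cc=max(cv2.findContours(cv2.morphologyEx(dm,cv2.MORPH_CLOSE,np.ones((21,21))),cv2.RETR_EXTERNAL,cv2.CHAIN_APPROX_NONE)[0],key=cv2.contourArea)[:,0]
e=np.array([ray(f,T,a,b,p0,n)[:2] for a,b in cc]);
cf=least_squares(lambda x:np.hypot(*(e-x).T)-.058,[0,0],loss='soft_l1',f_scale=.0007)
k=abs(cf.fun)<.0015;cf=least_squares(lambda x:np.hypot(*(e[np.hypot(*(e-cf.x).T)>.0565]-x).T)-.058,cf.x,loss='soft_l1',f_scale=.0005)
print("centre tool mm",(cf.x*1000).round(2),len(e))
for a in sys.argv[2:]:
    u,v=map(float,a.split(","));w=ray(f,T,u,v,p0,n)[:2]-cf.x
    print("hole r",np.hypot(*w).round(4),"angle in tool",np.degrees(np.arctan2(w[1],w[0])).round(2))
cv2.imwrite("pics/%s_c.png"%sys.argv[1],cv2.resize(g[130:280,225:425,::-1],None,fx=4,fy=4,interpolation=cv2.INTER_CUBIC))
E
python3 held.py w5 378,197 259.5,221
```

```text
disc normal in tool (want 0,0,1) [-9.4e-03  5.0e-04  1.0e+00] z at axis 0.0134 12703
centre tool mm [-1.35 -1.14] 489
hole r 0.0408 angle in tool 46.76
hole r 0.0401 angle in tool -70.15
```

View pics/w5_c.png

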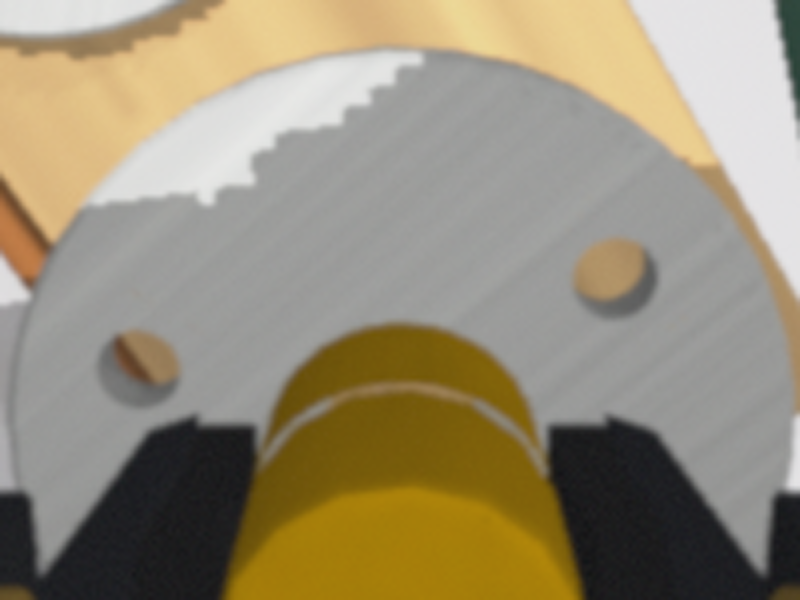

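```bash
cat >> held.py <<'E'
print("--- joint fit")
b=cc[(cc[:,1]<float(235))];e=np.array([ray(f,T,a,bb,p0,n)[:2] for a,bb in b]);e=e[np.hypot(*e.T)>.053]
H=np.array([ray(f,T,*map(float,a.split(",")),p0,n)[:2] for a in sys.argv[2:]])
def res(x):
    r=[(np.hypot(*(e-x[:2]).T)-.058)/np.sqrt(len(e))*2]
    for w in H:
        a=x[2]+np.arange(3)*2*np.pi/3;d=w-x[:2]-.04*np.c_[np.cos(a),np.sin(a)];r.append(d[np.argmin((d**2).sum(1))])
    return np.concatenate(r)
s_=min((least_squares(res,[0,0,a]) for a in np.arange(-1,1.1,.3)),key=lambda q:q.cost)
print("centre mm",(s_.x[:2]*1000).round(2),"hole angle deg",np.degrees(s_.x[2]).round(2),"hole res mm",(s_.fun[-2*len(H):]*1000).round(2),"arc rms",np.sqrt((s_.fun[:-2*len(H)]**2).sum())*500)
E
python3 held.py w5 378.2,198.9 259.4,221.5
```

```text
disc normal in tool (want 0,0,1) [-9.4e-03  5.0e-04  1.0e+00] z at axis 0.0134 12703
centre tool mm [-1.35 -1.14] 489
hole r 0.0402 angle in tool 48.08
hole r 0.0401 angle in tool -70.6
--- joint fit
centre mm [-1.14 -1.15] hole angle deg -71.28 hole res mm [ 0.22 -0.17  0.26  0.09] arc rms 0.48058304375018024
```

Request:
jog_arm([
  {"slide": [0,0,-2.5],"rot": [0,0,0]},
  {"slide": [-1,0,-5],"rot": [0.03,-0.04,0.05]},
  {"slide": [-3,0,-8],"rot": [0.08,-0.11,0.14]},
  {"slide": [-5.5,0.1,-10.5],"rot": [0.13,-0.18,0.23]},
  {"slide": [-8,0.2,-12.5],"rot": [0.18,-0.25,0.31]},
  {"slide": [-10.8,0.3,-14.2],"rot": [0.23,-0.32,0.4]},
  {"slide": [-13.8,0.4,-15.5],"rot": [0.28,-0.39,0.49]},
  {"slide": [-17,1,-16.5],"rot": [0.33,-0.45,0.58]},
])

```text
clock: 10.4
ee_pos: [0.4602, -0.022, 0.225]
ee_rot: [3.053, -0.11, 0.998]
ft_force: [1.1, 1.0, -3.2]
opening: 0.439
```

Run:
```python
from h import *
from bench import env
o=env.get_obs();ps=.857
off=np.array([np.cos(ps)*-.0011+np.sin(ps)*-.00115, np.sin(ps)*-.0011-np.cos(ps)*-.00115])
tgt=np.array([.506,-.2186])-off;print(tgt,o["opening"],o["ft_force"])
print(delta(o,[*tgt,.20],R.from_euler('xyz',[np.pi,0,ps]).as_matrix()))
```

```text
[ 0.50758944 -0.21852144] 0.43861013568018475 [ 1.14348992  0.97039709 -3.17872714]
(array([-14.13,  14.5 ,   2.25]), array([ 0.08 , -0.115,  0.136]))
```

Request:
jog_arm([
  {"slide": [-2.4,2.5,0.4],"rot": [0.03,-0.04,0.05]},
  {"slide": [-5,5.1,0.8],"rot": [0.05,-0.08,0.1]},
  {"slide": [-7.7,7.9,1.2],"rot": [0.08,-0.115,0.136]},
  {"slide": [-10.4,10.7,1.6],"rot": [0.08,-0.115,0.136]},
  {"slide": [-12.8,13.1,2],"rot": [0.08,-0.115,0.136]},
  {"slide": [-13.8,14.2,2.2],"rot": [0.08,-0.115,0.136]},
  {"slide": [-14.1,14.5,2.2],"rot": [0.08,-0.115,0.136]},
  {"slide": [-14.1,14.5,2.2],"rot": [0.08,-0.115,0.136]},
])

```text
clock: 11.07
ee_pos: [0.5075, -0.2183, 0.1995]
ee_rot: [-3.14, -0.001, 0.856]
ft_force: [0.1, 0.1, -3.2]
opening: 0.441
```

```bash
python3 look.py w6
python3 - <<'E'
from h import *
o,f=pickle.load(open("w6.pkl","rb"));print(o["qpos"].round(2))
print(delta(o,[.5076,-.2185,.13],R.from_euler('xyz',[np.pi,0,.857]).as_matrix()))
cv2.imwrite("pics/w6_c.png",cv2.resize(f["pixels"][130:280,225:425,::-1],None,fx=4,fy=4,interpolation=cv2.INTER_CUBIC))
E
```

```text
11.0667 [ 0.5075 -0.2183  0.1995] [-3.14e+00 -1.00e-03  8.56e-01] [ 0.03 -0.03  0.02  0.    0.    0.01] [ 0.1  0.1 -3.2] 0.44086627129511363
[-0.62  0.42  1.36  0.    1.37  0.09]
(array([-0.01,  0.03,  6.95]), array([-0.002, -0.001, -0.001]))
```

View pics/w6.png

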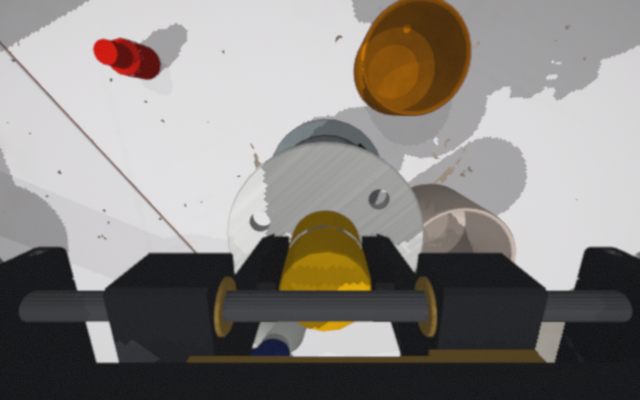

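View pics/w6_c.png

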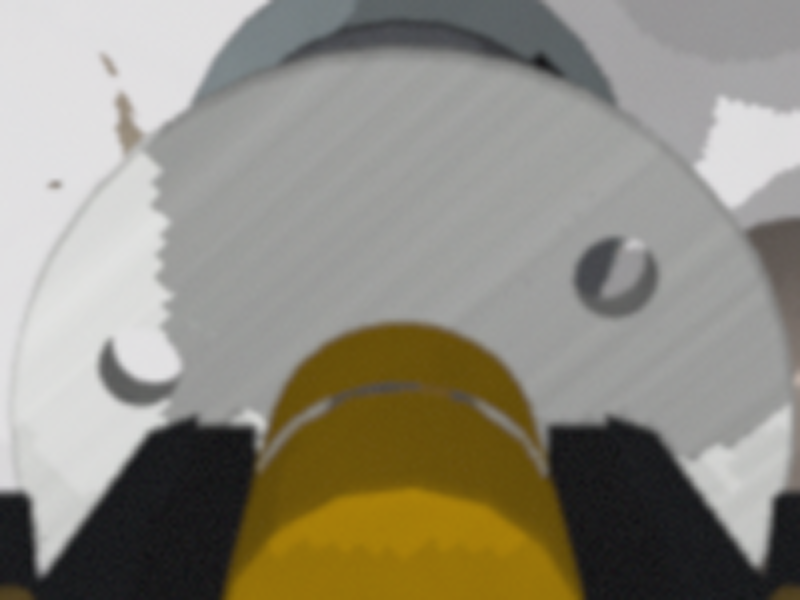

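Chuck unchanged in the grip (holes at (259,221) and (378,199)); cap standing at (125,57). Now lower onto the spigot.

Request:
jog_arm([
  {"slide": [0,0,3],"rot": [-0.002,0,0]},
  {"slide": [0,0,5.5],"rot": [-0.002,0,0]},
  {"slide": [0,0,7],"rot": [-0.002,0,0]},
  {"slide": [0,0,7.8],"rot": [-0.002,0,0]},
  {"slide": [0,0,8.2],"rot": [-0.002,0,0]},
  {"slide": [0,0,8.6],"rot": [-0.002,0,0]},
  {"slide": [0,0,9],"rot": [-0.002,0,0]},
  {"slide": [0,0,9.4],"rot": [-0.002,0,0]},
])

```text
clock: 11.78
ee_pos: [0.5078, -0.2172, 0.1066]
ee_rot: [3.139, -0.001, 0.857]
ft_force: [1.0, -0.6, -4.1]
opening: 0.442
```

```bash
python3 look.py w7
python3 - <<'E'
from h import *
o,f=pickle.load(open("w7.pkl","rb"));print(o["wrist_torque"].round(2))
print(delta(o,[.5076,-.2185,.09],R.from_euler('xyz',[np.pi,0,.857]).as_matrix()))
cv2.imwrite("pics/w7_c.png",cv2.resize(f["pixels"][130:280,225:425,::-1],None,fx=4,fy=4,interpolation=cv2.INTER_CUBIC))
E
```

```text
11.7833 [ 0.5078 -0.2172  0.1066] [ 3.139e+00 -1.000e-03  8.570e-01] [-0.    0.07  0.06 -0.   -0.12 -0.  ] [ 1.  -0.6 -4.1] 0.4424530890662534
[-0.03  0.07  0.  ]
(array([-0.11,  0.07,  1.66]), array([ 0.002, -0.001,  0.   ]))
```

View pics/w7_c.png

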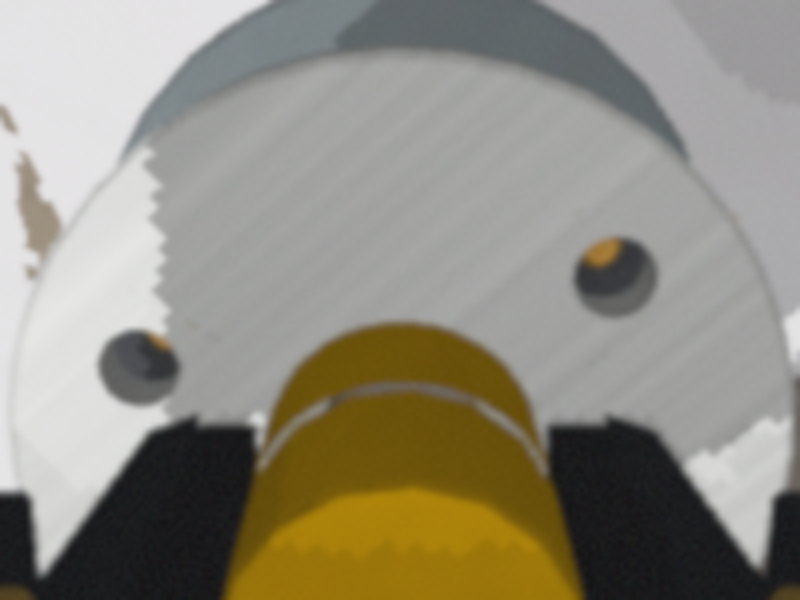

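Run:
```python
from h import *
o,f=pickle.load(open("w7.pkl","rb"));T=toolT(o)@f["tool_from_camera"];Ti=f["tool_from_camera"]
img=cv2.resize(f["pixels"][130:280,225:425,::-1],None,fx=4,fy=4,interpolation=cv2.INTER_CUBIC)
t=np.linspace(0,2*np.pi,40)
def draw(P,T_,col):
    p=(px(f,P,T_)-[225,130]+.5)*4-.5;cv2.polylines(img,[p.round().astype(np.int32)],True,col,1)
hub=np.array([.506,-.2186]);
for a in(0,120,240):
    a=np.radians(a)+.0094;c=hub+.04*np.array([np.cos(a),np.sin(a)])
    draw(np.c_[c[0]+.004*np.cos(t),c[1]+.004*np.sin(t),0*t+.072],T,(0,0,255))   # measured hub stud
    print(px(f,[[*c,.075]],T))
cen=np.array([-.0011,-.00115])
for a in(48.7,-71.3,168.7):
    a=np.radians(a);c=cen+.04*np.array([np.cos(a),np.sin(a)])
    for z,col in((.0134,(0,255,0)),(.0234,(0,180,0))):
        draw(np.c_[c[0]+.006*np.cos(t),c[1]+.006*np.sin(t),0*t+z],Ti,col)
    draw(np.c_[c[0]+.004*np.cos(t),c[1]+.004*np.sin(t),0*t+o["ee_pos"][2]-.072],Ti,(255,0,0)) # aligned
cv2.imwrite("pics/w7_d.png",img)
```

```text
[[374.57039666 191.22432076]]
[[266.1907393  212.32306339]]
[[337.74453863 284.42377038]]
```

View pics/w7_d.png

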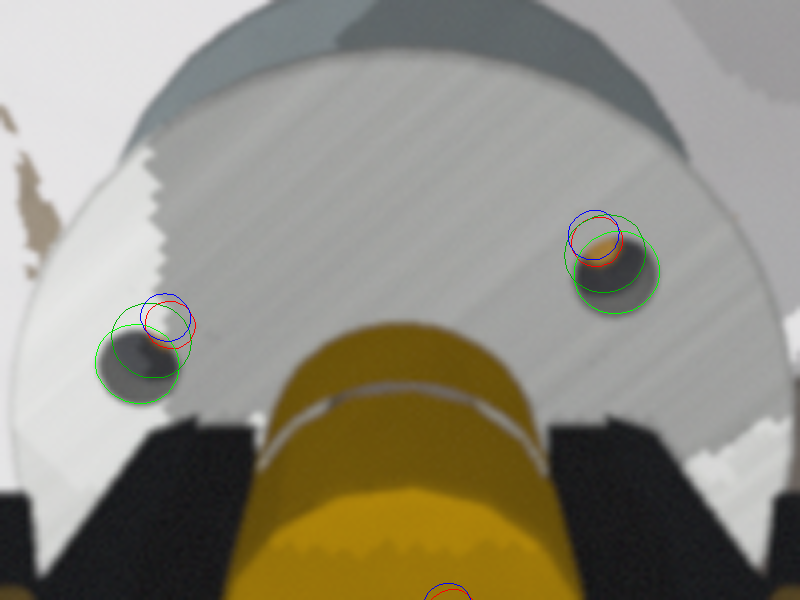

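Overlay: predicted stud circles match the visible brass at (375,193) and (265,215). The offset from the aligned position is about 1 mm, the same as the TCP error, so I'll correct it and descend.

Request:
jog_arm([
  {"slide": [-0.1,0.08,0],"rot": [0.002,0,0]},
  {"slide": [-0.1,0.08,0.3],"rot": [0.002,0,0]},
  {"slide": [-0.1,0.08,0.6],"rot": [0.002,0,0]},
  {"slide": [-0.1,0.08,0.9],"rot": [0.002,0,0]},
  {"slide": [-0.1,0.08,1.2],"rot": [0.002,0,0]},
  {"slide": [-0.1,0.08,1.5],"rot": [0.002,0,0]},
  {"slide": [-0.1,0.08,1.7],"rot": [0.002,0,0]},
  {"slide": [-0.1,0.08,1.8],"rot": [0.002,0,0]},
])

```text
clock: 12.5
ee_pos: [0.5072, -0.2182, 0.0873]
ee_rot: [-3.14, -0.001, 0.857]
ft_force: [-0.0, 0.0, -3.5]
opening: 0.438
```

```bash
python3 look.py w8
python3 - <<'E'
from h import *
o,f=pickle.load(open("w8.pkl","rb"));print(o["wrist_torque"].round(2))
print(delta(o,[.5076,-.2185,.0854],R.from_euler('xyz',[np.pi,0,.857]).as_matrix()))
cv2.imwrite("pics/w8_c.png",cv2.resize(f["pixels"][130:280,225:425,::-1],None,fx=4,fy=4,interpolation=cv2.INTER_CUBIC))
E
```

```text
12.5 [ 0.5072 -0.2182  0.0873] [-3.14e+00 -1.00e-03  8.57e-01] [-0.    0.01  0.01 -0.   -0.02 -0.  ] [-0.   0.  -3.5] 0.4384153422779153
[-0.04  0.13  0.02]
(array([0.  , 0.05, 0.19]), array([-0.002, -0.001,  0.   ]))
```

View pics/w8_c.png

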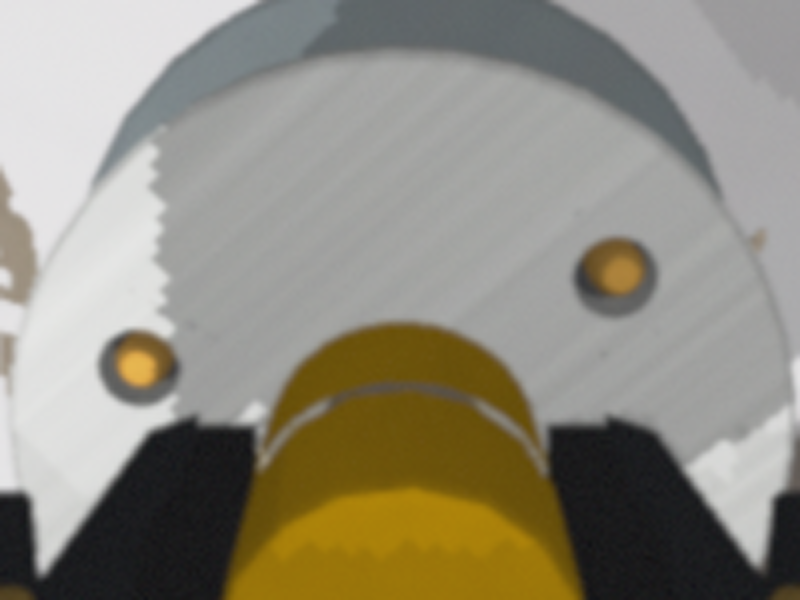

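Both visible studs are in the centres of their holes (crop (138,365) and (617,272)), with no contact force. About 2 mm remains.

Request:
jog_arm([
  {"slide": [0,0,0.05],"rot": [-0.002,0,0]},
  {"slide": [0,0,0.1],"rot": [-0.002,0,0]},
  {"slide": [0,0,0.14],"rot": [-0.002,0,0]},
  {"slide": [0,0,0.16],"rot": [-0.002,0,0]},
  {"slide": [0,0,0.18],"rot": [-0.002,0,0]},
  {"slide": [0,0,0.19],"rot": [-0.002,0,0]},
  {"slide": [0,0,0.2],"rot": [-0.002,0,0]},
  {"slide": [0,0,0.2],"rot": [-0.002,0,0]},
])

```text
clock: 13.22
ee_pos: [0.5073, -0.2182, 0.0861]
ee_rot: [3.141, -0.001, 0.857]
ft_force: [-1.5, 2.5, 6.3]
opening: 0.44
```

Request:
jog_arm([
  {"slide": [0,0,0],"rot": [0,0,0]},
  {"slide": [0,0,0],"rot": [0,0,0]},
  {"slide": [0,0,0],"rot": [0,0,0]},
  {"slide": [0,0,0],"rot": [0,0,0]},
  {"slide": [0,0,0],"rot": [0,0,0]},
  {"slide": [0,0,0],"rot": [0,0,0]},
  {"slide": [0,0,0],"rot": [0,0,0]},
  {"slide": [0,0,0],"rot": [0,0,0]},
], grip=0.9)

```text
clock: 13.88
ee_pos: [0.5073, -0.2182, 0.086]
ee_rot: [3.141, -0.001, 0.857]
ft_force: [0.3, 0.5, -0.1]
opening: 0.9
```

Request:
jog_arm([
  {"slide": [0,0,-1],"rot": [0,0,0]},
  {"slide": [0,0,-3],"rot": [0,0,0]},
  {"slide": [0,0,-6],"rot": [0,0,0]},
  {"slide": [0,0,-9],"rot": [0,0,0]},
  {"slide": [0,0,-12],"rot": [0,0,0]},
  {"slide": [0,0,-15],"rot": [0,0,0]},
  {"slide": [0,0,-17],"rot": [0,0,0]},
  {"slide": [0,0,-17],"rot": [0,0,0]},
])

```text
clock: 14.55
ee_pos: [0.5081, -0.2189, 0.2613]
ee_rot: [3.132, -0.002, 0.857]
ft_force: [0.7, 0.1, 0.5]
opening: 0.901
```

```bash
python3 look.py w9; python3 look.py t9 top; python3 look.py s9 scene
python3 - <<'E'
from h import *
o,f=pickle.load(open("w9.pkl","rb"));W=wcloud(o,f)
hsv=cv2.cvtColor(f["pixels"],cv2.COLOR_RGB2HSV);s=hsv[...,1];h=hsv[...,0]
r=np.hypot(W[...,0]-.506,W[...,1]+.2186)
m=(s<60)&(r<.056)&(r>.024)&(abs(W[...,2]-.075)<.02);P=W[m];c=P.mean(0);n=np.linalg.svd(P-c,full_matrices=False)[2][2]
print("disc top z (want .072)",np.median(P[:,2]),"normal",n*np.sign(n[2]))
y=(h>15)&(h<34)&(s>120)&(r<.03);print("col top z (want .124)",np.nanpercentile(W[y][:,2],97),W[y&(W[...,2]>.118)].mean(0))
a=[]
for k,b in(("w9",(225,90,425,240)),("t9",(355,125,465,250)),("t9",(160,130,280,235)),("s9",(370,165,500,300))):
    _,g=pickle.load(open(k+".pkl","rb"));q=g["pixels"][b[1]:b[3],b[0]:b[2],::-1];sc=min(390/q.shape[1],290/q.shape[0]);q=cv2.resize(q,None,fx=sc,fy=sc,interpolation=cv2.INTER_CUBIC)
    z=np.zeros((295,395,3),np.uint8);z[:q.shape[0],:q.shape[1]]=q;a.append(z)
cv2.imwrite("pics/fin.png",np.vstack([np.hstack(a[:2]),np.hstack(a[2:])]))
E
```

```text
14.55 [ 0.5081 -0.2189  0.2613] [ 3.132e+00 -2.000e-03  8.570e-01] [-0.    0.05  0.1   0.   -0.09 -0.  ] [0.7 0.1 0.5] 0.9006068164474834
14.6 [ 0.5075 -0.2185  0.2585] [ 3.136e+00 -1.000e-03  8.570e-01] [ 0.    0.04  0.07  0.   -0.03  0.  ] [ 0.5 -0.6 -0.2] 0.9037767582658648
14.65 [ 0.507  -0.2182  0.2565] [ 3.14e+00 -1.00e-03  8.57e-01] [-0.    0.03  0.04 -0.   -0.01  0.  ] [-0.1  0.8 -0.7] 0.8972610031230793
disc top z (want .072) 0.07214042472715926 normal [8.26845588e-04 6.72720139e-04 9.99999432e-01]
col top z (want .124) 0.3540098836330079 [ 0.51206441 -0.21460983  0.20632851]
```

View pics/fin.png

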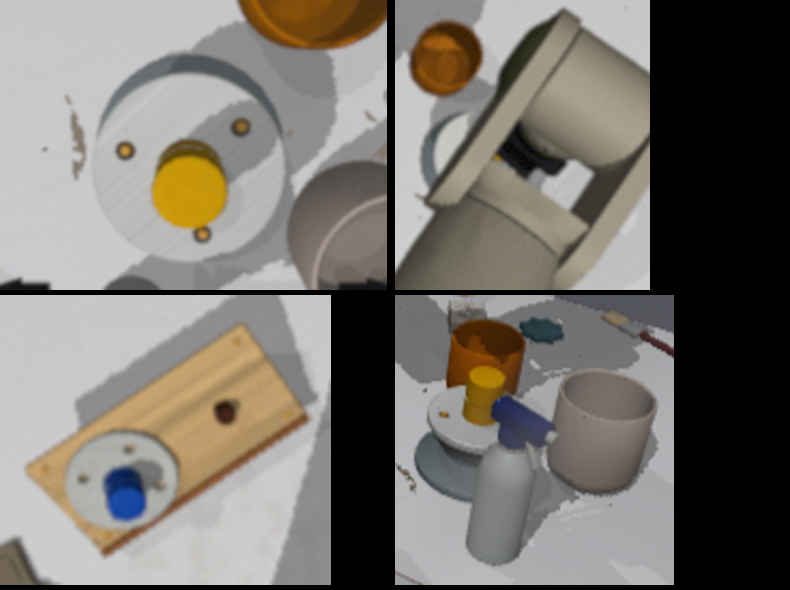

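View pics/t9.png

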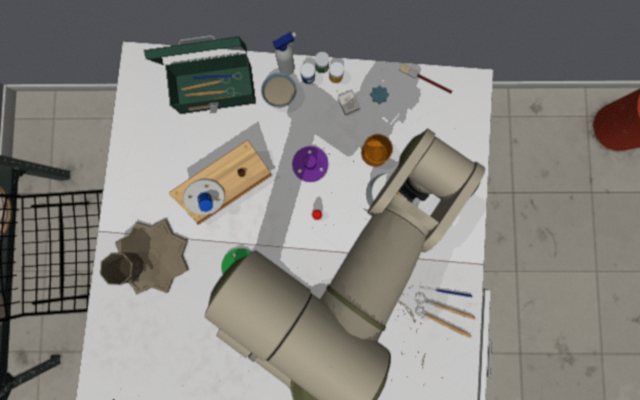

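The final views show all three studs inside the holes (crop (125,150), (241,127), (203,234)), the disc top level at z=0.072, and the cap upright at top-view (317,214). The bottle, pots and blue chuck look unmoved.

```bash
python3 -c "
from bench import env
print(env.job_done())"
```

```text
the job is handed in; nothing more can be done
None
```

The job is done and handed in at about 14.7 s on the clock, out of 53 s allowed.

- **Dust cap:** it stands upright on bare table at about (0.44, 0.00), roughly 0.23 m from the hub axis.
- **Three-hole chuck:** it sits over the spigot with a stud in all three holes. The disc top measures z = 0.0721 m against the expected 0.072 m, and it is level to within about 0.001 rad. The gripper let go and backed off, ending about 0.13 m above the column top.
- **Surroundings:** in the last images the blue chuck, the spray bottle and both pots look unmoved. I checked these by eye and did not re-measure their positions. The highest force I saw was about 10 N, at seating.

**One check failed:** the column-top height gave no usable number (0.354 m and 0.206 m against the expected 0.124 m). I think the colour mask picked up the gripper's gold parts. I relied on the disc height and the visible studs instead.

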